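Open the transport case and put the star tracker on the scale

ROBOT

A 7-joint arm with a two-finger parallel gripper is mounted at the origin on the work surface. World frame = base frame: x ahead of the robot, y to its left, z up, the work surface at z = 0. Lengths are in m, angles in degrees, forces in N, time in s.
With the tool pointing down it reaches from about 0.4 to 0.9 m from the base axis. Payload 5.5 kg.
Tool frame: the origin (TCP) lies midway between the tips of the shut fingers; the grasp point (between the pads) lies 19 mm behind it; z points along the fingers, y is the line along which they close (so a half turn about z gives the same grasp; the last joint's range is limited). The gripper opens to 85 mm and grips with 20 to 120 N. Pads are 22 mm wide; open, the fingers measure 114 mm over their backs; the gripper's body (76 mm by 85 mm) begins 54 mm behind the grasp point. The pads swing forward as they close: fully open they stand 13 mm farther back than shut.
Start: joints at [-51.44, 28.699, -24.465, 88.831, 12.651, 65.22, -12.049], TCP at [0.259, 0.596, 0.231] pointing down, gripper open.
Joint ranges: [-164.97, 164.97], [-17.58, 116.51], [-87.97, 89.64], [11.32, 138.91], [-80.73, 260.73], [10.89, 115.49], [-147.41, 147.41]. Speed limits (degrees/s): [147.25, 147.25, 180, 180, 180, 180, 180].

INTERFACE

Orientations are given as a 3x3 rotation matrix whose columns are the frame's x, y, z axes.
In Python, from plant import ctrl gives the robot as it stands.
- The arm moves only by the tool carry_out, never from a script. Its argument "targets" is a list that holds one entry, the list of rows, each a list of 6 numbers: the shift along the tool's x, y, z in units of 3 cm (1.0 is 3 cm), then the turn, a rotation vector about the tool's x, y, z in units of 0.1 rad (1.0 is 0.1 rad). A call has 1 to 8 rows; each row shifts and turns the commanded pose from where the row before left it, along the tool's axes as they then stand; what a row does not reach is not made up. A row lasts 1/10 s, in which the tool goes at most 50 mm and 8.59 degrees, less where a joint would pass 70% of its speed; a pose out of reach is approached as far as the arm can. A call with a number of a shift or a turn outside -1 to 1 is refused whole. A call with a gripper value outside its range is refused whole. "grip" is the opening, from 0 (shut) to 1 (fully open), set as the call begins (left out, the last holds). The fingers move at their own pace and stop on an object; the grip force is fixed at half the most. Time passes only in rows, so rows that do not move let the fingers close. It gives the time, the measured TCP pose, the force, the opening and the grip force at its end, in the units of the state.
- ctrl.get_obs(): the state, without advancing time (a new reading comes with each control period).
- ctrl.read_camera(name): name is "side" or "top"; returns a dict with "pixels" (420x560x3 uint8, red, green, blue), "z_map" (420x560 float32, m along the optical axis (not along the pixel's ray), 0 where there is no reading), "intrinsics" (3x3 intrinsics, pixels), "position" and "attitude" of the camera in the world. Camera axes: x right, y down, z forward; pixel columns grow to the right and rows downward; lengths in m; the calibration is good to about 2 mm. A picture is of the moment at which its call begins.
- ctrl.sign_off(): hands the job in; it is judged then, once.
Trained networks look in a picture, given as the dict that the camera call returned (one of the last four; its "shot" number tells which), for a name from the list of things; names that differ only in an ending like _2 or _b are one class to them, and where a whole thing is asked for, a point or a joint stands for the part that bears it (a point fixed in the world has none). Each returns a list of dicts, best first, with "confidence" (0 to 1); they miss things now and then, are a little off and sometimes report something else, mostly with a low value. They report only what shows in the picture. A call takes as long as a camera call. They do not tell look-alikes from the thing itself.
- ctrl.search_frame(picture, target): "centre" ([x, y, z] in m, in world coordinates, good to about 4 mm: the middle of the surface that is visible of it).
The state is a dict: "time_s": time; "joint_pos": joint angles; "qd": joint speeds; "tau": joint torques, N m; "ee_pos": TCP position; "orientation": TCP orientation; "ft_force": force on the tool from outside, world axes, zero at the start; "ft_torque": the same for the moment, N m; "opening": opening from 0.0 (shut) to 1.0 (fully open); "finger_force": force on a finger pad.
Only numpy, scipy, OpenCV 4.12 (cv2) and the standard library are available. Lean on these libraries where they do the work, as an engineer would, in place of code of your own. Each camera call takes 0.05 s, during which the arm holds its last target. There are 200 camera calls.

TASK

The yellow transport case is unlatched, but a roll of amber tape has been left on its lid: first lay the roll flat in the clear tray, then swing the lid up by its handle and ease it over past its balance point until it rests against its stop and stays open by itself, without letting it slam either way. Then lift the star tracker (the unit with the black barrel and red cap) out of the foam, standing in any of the three pockets, and set it down upright in the middle of the scale's pan without dropping it. Leave the lid open, the roll in the tray, the other two units in their pockets, and the satellite and everything else on the bench where they are.

Things in the scene. Friction and masses are not known exactly. Their poses are not given: they have to be found in the camera images.
- case: yellow hard transport case, fixed on the bench: 180 mm deep (its x), 240 mm wide (its y), 120 mm high with the lid shut. Origin: centre of its underside. Its front, with the handle and two black latches (thrown open), faces its -x; the hinge is along its back top edge. Base shell 80 mm high, walls 4 mm
- foam (a point): centre of the top of the grey foam in the case, 62 mm above the bench, axes as the case. The foam has three 58 mm square pockets in a row along y, centred at x = 0, y = -70, 0 and +70 mm, 41 mm deep; one unit stands in each
- lid (a joint): angle of the case's lid: 0 shut, growing as the front swings up and back, 1.92 (110 degrees) against its stop. About 0.4 kg (varies), lightly damped hinge. It balances at about 1.27: below that it falls shut, above it leans back on its stop. Let go far from its stop it gathers speed and slams. Shut, its flat top is 120 mm above the bench
- lid_handle (a point): centre of the lid's black handle: a straight round bar 10 mm thick, 88 mm long, parallel to the hinge, its centre 35 mm in front of the lid's front face (which reaches 24 mm above and 16 mm below the bar when shut). Fixed to the lid, swings with it; 96 mm above the bench when shut
- lid_hinge (a point): middle of the lid's hinge line, at the case's x = +90 mm, 80 mm above the bench, along the case's y; the handle bar is 215 mm forward (case -x) of it and 16 mm above it when the lid is shut. The latches stand out 30 mm from the lid's front, 76 mm and more to either side of the handle's centre
- tape_mid (a point): centre of a roll of amber tape lying flat on the case's lid, half-way up, in the middle of its hole: a ring of 96 mm outer and 76 mm inner diameter (wall 10 mm), 25 mm high, about 0.12 kg
- tray_floor (a point): middle of the inner floor of the clear open tray, 4 mm above the bench; axes as the tray: inside 152 mm along x and 192 mm along y, walls 4 mm thick, rim 40 mm above the bench. Fixed. The tray is empty and stands at one side of the case, the scale at the other
- tracker_mid (a point): centre of the star tracker, half-way up, 43.5 mm above its underside: an aluminium box 50 x 50 mm and 45 mm high with an upright smooth black barrel of 46 mm diameter on it, from 45 to 79 mm above the underside, and a red cap of the same diameter, fixed on, from 79 to 87 mm. About 0.25 kg (varies). It starts upright in one of the three pockets, its sides square to the case
- wheel_mid (a point): bystander in one of the pockets: reaction wheel unit, a 50 mm square aluminium box 34 mm high with a dark disc of 44 mm diameter on top, 56 mm high in all; the point is half-way up
- receiver_mid (a point): bystander in one of the pockets: green receiver unit, 50 mm square, 46 mm high with a white patch on top; the point is half-way up
- scale_pan (a point): centre of the top of the scale's square steel pan, 130 x 130 mm, 52 mm above the bench; axes as the scale. The pale grey housing is 210 x 150 mm, 42 mm high, its display on the -x side; pan centre 32 mm behind its middle. Fixed; the pan does not give
- cubesat: bystander: small cube satellite, 100 mm cube with black rails and two red caps on top, in a black stand 132 x 150 mm; 155 mm high, 1.5 kg; origin at the centre of the stand's underside
- bottle: bystander: white squeeze bottle with red top, 66 mm diameter, 195 mm high; origin at the centre of its underside
- jar: bystander: small clear jar of screws with blue lid, 60 mm diameter, 54 mm high, standing close behind the case (the open lid leans clear above it); origin at the centre of its underside
- driver: bystander: blue torque driver lying on the bench, 190 mm long along its x, 24 mm high; origin at the middle of its length
- caliper: bystander: steel caliper with black display lying on the bench, 130 mm long along its x, 13 mm high; origin at its middle
Things that resemble listed ones, but are neither listed nor needed, are in the scene too. There is more than one size of the part that bears tape_mid; the job needs the largest.

How it is judged (in metres and radians):
On the way, in this order (a step that is already met when the one before it is completed fails the run):
1. the tape roll lies flat in the tray, let go, with the lid still shut (z of tape_mid in the frame of tray_floor below 0.019 m and x of tape_mid in the frame of tray_floor between -0.05 and 0.05 m and y of tape_mid in the frame of tray_floor between -0.07 and 0.07 m and contact force between tape and the fingers below 0.05 N and value of joint lid below 0.1 rad), for 0.2 s.
2. the lid leans open on its stop by itself, let go, with the star tracker still in the case (value of joint lid above 1.8 rad and contact force between case and the fingers below 0.05 N and z of tracker_mid in the frame of case below 0.08 m), for 0.3 s.
At the end, for the whole second after the job is handed in: The tape roll lies flat in the tray at rest; the lid stays open by itself, at 1.80 rad or more; the star tracker stands upright (within 0.08 rad) and at rest on the scale's pan, its middle within 30 mm of the pan's centre (z of tape_mid in the frame of tray_floor below 0.019 m and x of tape_mid in the frame of tray_floor between -0.05 and 0.05 m and y of tape_mid in the frame of tray_floor between -0.07 and 0.07 m and value of joint lid above 1.8 rad and horizontal distance between tracker_mid and scale_pan below 0.03 m and z of tracker_mid in the frame of scale_pan between 0.037 and 0.049 m and angle between tracker_mid's own z axis and vertical below 0.08 rad and linear speed of each of tracker, tape below 0.02 m/s and velocity of joint lid below 0.1 rad/s); the robot touches nothing.
It fails at once if the lid slams, open or shut (turns faster than 3 rad/s) (velocity of joint lid above 3 rad/s or velocity of joint lid below -3 rad/s).
It fails at once if the star tracker is dropped (falls faster than 0.5 m/s out of the fingers) (linear speed of tracker above 0.5 m/s and contact force between tracker and the fingers below 0.05 N).
It fails at once if the satellite is shoved (20 mm) or tipped (distance of cubesat from where it was at the start of the episode above 0.02 m or angle between cubesat's own z axis and vertical above 0.15 rad).
It fails at once if another unit is moved out of its pocket (15 mm) (distance of any of wheel_mid, receiver_mid from where it was at the start of the episode above 0.015 m).
It fails at once if the bottle, jar, driver or caliper is shoved (30 mm) or knocked over (distance of any of bottle, jar, driver, caliper from where it was at the start of the episode above 0.03 m or angle between any of bottle, jar's own z axis and vertical above 0.4 rad).
It also fails if it takes over 72 s, if anything falls off the work surface, if the arm or the gripper's body presses on something with over 40 N, if the wrist force passes 120 N, or if a joint passes its speed limit or range.

## Working session

There is one attempt and no reset: what is moved stays moved. The work goes in short steps, Python scripts to look and compute and a tool call to move; the robot and the scene stay as the last step left them, time stands still between calls to the robot, and variables do not carry over. Pictures are saved under pics/ and viewed, at most 10 in all, crops included, and the job is handed in when it is done.

Besides the shell and the picture viewer there is one more tool, called after ">>>" as name(argument=value, ...), one argument or row to a line, values as JSON. carry_out: Moves the arm, as the interface text tells. Shifts and turns lie within -1 to 1; 1 stands for 3 cm of shift or 0.1 rad of turn. Its arguments: {"type":"object","properties":{"targets":{"type":"array","items":{"type":"array","items":{"type":"array","items":{"type":"number","minimum":-1,"maximum":1}}}},"grip":{"type":"number"}},"required":["targets"]}

```bash
mkdir -p pics; ls
cat > h.py <<'E'
import numpy as np, cv2
from plant import ctrl
def shot(cam,name=None):
    p=ctrl.read_camera(cam)
    if name: cv2.imwrite('pics/'+name,cv2.cvtColor(p['pixels'],cv2.COLOR_RGB2BGR))
    return p
def cloud(p):
    K=np.array(p['intrinsics']);z=p['z_map'];v,u=np.indices(z.shape)
    c=np.stack([(u-K[0,2])/K[0,0]*z,(v-K[1,2])/K[1,1]*z,z],-1)
    w=c@np.array(p['attitude']).T+np.array(p['position']); w[z==0]=np.nan
    return w
def proj(p,x):
    K=np.array(p['intrinsics']);c=(np.array(x)-p['position'])@np.array(p['attitude']);q=K@c
    return (q[:2]/q[2]).round(0)
E
python3 - <<'E'
from h import *
np.set_printoptions(precision=3,suppress=True)
for cam in ('top','side'):
    p=shot(cam,cam+'0.png'); print(cam,p['position'],np.array(p['attitude']).tolist())
    for n in ['case','tape_mid','lid_handle','tray_floor','scale_pan','tracker_mid','cubesat','bottle','jar','driver','caliper']:
        for d in ctrl.search_frame(p,n)[:4]: print(n,round(d['confidence'],2),np.array(d['centre']),proj(p,d['centre']))
o=ctrl.get_obs();print(o)
E
```

```text
pics
top [0.263 0.004 1.549] [[0.021310683852789752, -0.981833921414822, 0.18854178717971168], [-0.9997552738124932, -0.019808066512713506, 0.009850532225962003], [-0.0059369384225577415, -0.18870556764499863, -0.9820157643856566]]
case 0.66 [ 0.497 -0.021  0.121] [295. 225.]
tape_mid 0.77 [ 0.731 -0.018  0.016] [294. 155.]
tape_mid 0.67 [ 0.497 -0.043  0.143] [303. 224.]
tape_mid 0.63 [0.465 0.212 0.017] [216. 239.]
lid_handle 0.84 [ 0.499 -0.024  0.118] [296. 224.]
lid_handle 0.42 [ 0.496 -0.043  0.144] [303. 224.]
tray_floor 0.65 [0.695 0.26  0.133] [197. 153.]
tray_floor 0.62 [0.469 0.411 0.008] [150. 237.]
scale_pan 0.94 [ 0.471 -0.362  0.05 ] [411. 240.]
cubesat 0.83 [0.696 0.261 0.139] [196. 153.]
bottle 0.68 [ 0.677 -0.404  0.118] [430. 165.]
bottle 0.64 [ 0.497 -0.023  0.12 ] [295. 225.]
bottle 0.22 [ 0.499 -0.025  0.12 ] [296. 224.]
jar 0.88 [ 0.601 -0.146  0.054] [337. 195.]
jar 0.62 [ 0.472 -0.36   0.051] [411. 240.]
jar 0.37 [ 0.676 -0.406  0.117] [431. 166.]
driver 0.77 [0.325 0.07  0.024] [262. 288.]
caliper 0.94 [ 0.376 -0.17   0.012] [344. 272.]
side [ 0.373 -0.568  
[... 946 characters left out ...]
.053] [319. 270.]
jar 0.8 [ 0.598 -0.163  0.054] [318. 269.]
driver 0.8 [0.324 0.054 0.026] [183. 233.]
caliper 0.7 [ 0.376 -0.173  0.011] [224. 310.]
{'time_s': 1.2, 'joint_pos': array([-51.439,  28.7  , -24.467,  88.831,  12.65 ,  65.219, -12.05 ]), 'qd': array([-0.017, -0.089,  0.026, -0.047, -0.046,  0.083,  0.07 ]), 'tau': array([ -0.   , -56.936,  -5.811, -28.135,   0.013,   0.002,   0.   ]), 'ee_pos': array([0.259, 0.596, 0.231]), 'orientation': array([[-0.917,  0.398, -0.   ],
       [ 0.398,  0.917,  0.   ],
       [ 0.   ,  0.   , -1.   ]]), 'ft_force': array([-0.996, -0.632,  0.398]), 'ft_torque': array([-0.003,  0.011,  0.001]), 'finger_force': 0.0, 'opening': 0.9963593867546442}
```

View pics/top0.png

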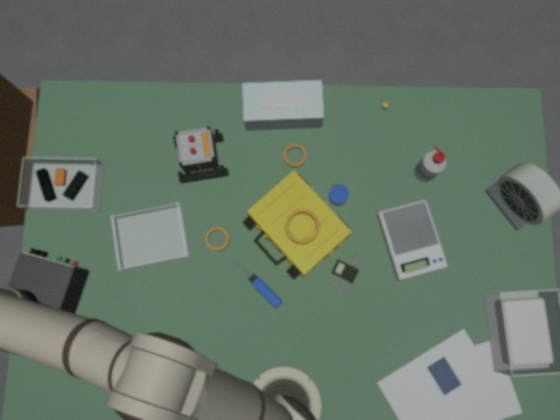

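View pics/side0.png

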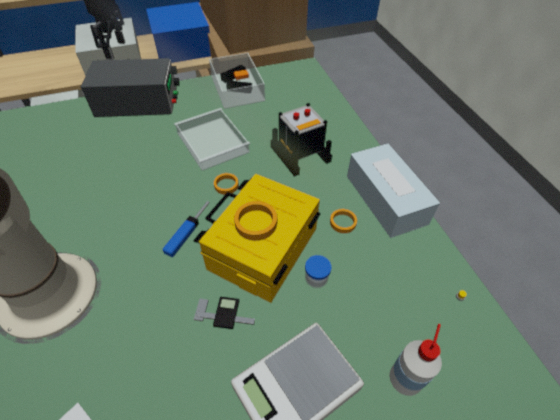

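Top view: the rolls are at (303,224) on the lid, and at (294,155) and (216,239) on the bench. The one on the lid is the largest, so I choose it. The empty tray is at (150,237); the one at (60,185) has tools in it and is a look-alike. The case's handle is at (268,248), facing the robot and to its left, and the scale is at (411,240). Next I fit the poses from depth.

Run:
```python
from h import *
np.set_printoptions(precision=4,suppress=True)
p=shot('top'); w=cloud(p); im=p['pixels']; hsv=cv2.cvtColor(im,cv2.COLOR_RGB2HSV)
x,y,z=w[...,0],w[...,1],w[...,2]
def rect(m,n):
    q=w[m][:,:2].astype(np.float32); r=cv2.minAreaRect(q); print(n,len(q),np.array(r[0]),np.array(r[1]),r[2],'z',np.median(w[m][:,2])); return r
def near(a,b,r): return np.hypot(x-a,y-b)<r
yel=(hsv[...,0]>20)&(hsv[...,0]<33)&(hsv[...,1]>150)
def big(m):
    n,l,s,c=cv2.connectedComponentsWithStats(m.astype(np.uint8)); return l==1+np.argmax(s[1:,4])
rect(big(near(.5,-.03,.2)&(z>.112)&(z<.128)),'lidtop')
rect(big(near(.5,-.03,.2)&(z>.133)&(z<.16)),'tape')
for a,b in((.73,-.018),(.465,.212)): rect(big(near(a,b,.07)&(z>.012)&(z<.035)),'ring')
dark=im.max(2)<60
m=near(.42,.03,.12)&(z>.08)&(z<.108)&dark; rect(big(m),'handle?')
rect(big(near(.47,-.36,.14)&(z>.047)&(z<.058)),'pan')
rect(big(near(.47,-.36,.16)&(z>.034)&(z<.058)),'scale')
rect(big(near(.47,.41,.17)&(z>.028)&(z<.048)),'trayrim')
rect(big(near(.69,.26,.14)&(z>.08)&(z<.2)),'sat')
rect(big(near(.69,.26,.14)&(z>.02)&(z<.2)),'satall')
t=cv2.cvtColor(im[170:300,200:360],cv2.COLOR_RGB2BGR); cv2.imwrite('pics/crop1.png',cv2.resize(t,None,fx=5,fy=4.5,interpolation=2))
```

```text
lidtop 4451 [ 0.5053 -0.028 ] [0.24   0.1877] 43.12358093261719 z 0.12014478493080993
tape 385 [ 0.4907 -0.0394] [0.0952 0.0906] 1.3203731775283813 z 0.14494194227876056
ring 159 [ 0.7303 -0.0173] [0.0683 0.0688] 43.058040618896484 z 0.01774534038241793
ring 164 [0.4676 0.2093] [0.0697 0.067 ] 47.006248474121094 z 0.018245307347291795
handle? 66 [ 0.3678 -0.018 ] [0.0259 0.0188] 44.677024841308594 z 0.09828289232001497
pan 1821 [ 0.5059 -0.3553] [0.1357 0.1428] 17.033151626586914 z 0.0522553261230998
scale 3538 [ 0.4755 -0.3658] [0.2103 0.151 ] 16.40363883972168 z 0.048517447582756335
trayrim 694 [0.4698 0.4075] [0.1653 0.2108] 12.79914665222168 z 0.039751672283178996
sat 1479 [0.7147 0.2763] [0.1068 0.1179] 9.994546890258789 z 0.13546669167928926
satall 2114 [0.7162 0.27  ] [0.1361 0.1503] 10.542534828186035 z 0.1326074797826562
```

View pics/crop1.png

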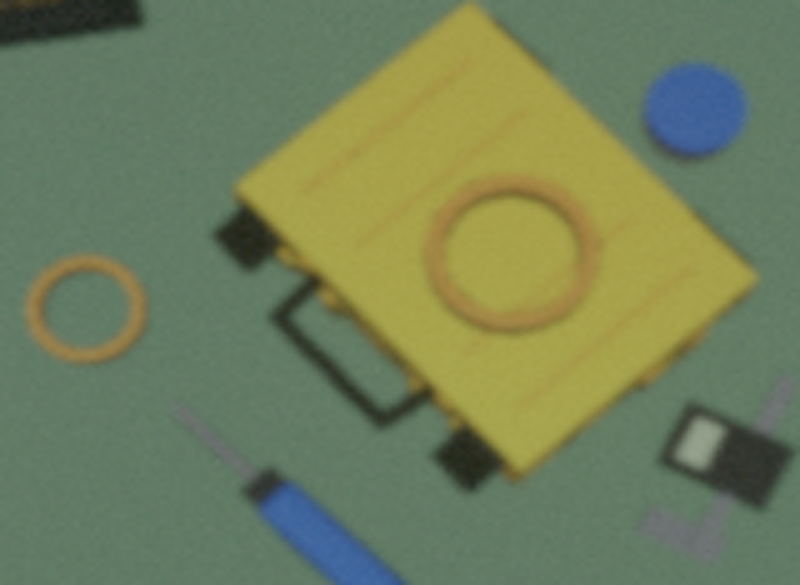

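The crop shows the large roll on the lid at crop (512,253). The handle bar runs from (275,318) to (382,422), between the two latches, and the smaller ring on the bench is at (87,308). The choice of the lid roll is confirmed.

```bash
cat >> h.py <<'E'
from scipy.optimize import least_squares
from scipy.spatial.transform import Rotation as Ro
np.set_printoptions(precision=4,suppress=True)
def go(pos,yaw=None,R=None):
    "shift (units, in present tool axes) and turn (units) from the measured pose to pos / tool-y yaw (deg), tool down"
    o=ctrl.get_obs();R0=np.array(o['orientation']);d=R0.T@(np.array(pos)-o['ee_pos'])/.03
    if R is None and yaw is not None:
        a=np.radians(yaw);Y=np.array([np.cos(a),np.sin(a),0]);Z=np.array([0,0,-1.]);R=np.stack([np.cross(Y,Z),Y,Z],1)
    t=Ro.from_matrix(R0.T@R).as_rotvec()/.1 if R is not None else None
    print('tcp',o['ee_pos'],'t',o['time_s'],'op',o['opening'],'f',o['ft_force'],'shift',d,'turn',t)
E
python3 - <<'E'
from h import *
p=shot('top'); w=cloud(p); x,y,z=w[...,0],w[...,1],w[...,2]
near=lambda a,b,r: np.hypot(x-a,y-b)<r
# lid yaw/centre: trimmed extents
q=w[near(.5,-.03,.2)&(z>.116)&(z<.124)][:,:2]
best=None
for th in np.arange(-52,-38,.25):
    a=np.radians(th);R=np.array([[np.cos(a),np.sin(a)],[-np.sin(a),np.cos(a)]]);c=q@R.T
    lo,hi=np.percentile(c,1,0),np.percentile(c,99,0);s=np.prod(hi-lo)
    if best is None or s<best[0]: best=(s,th,R,lo,hi)
s,th,R,lo,hi=best;cc=R.T@((lo+hi)/2);print('lid yaw',th,'size',hi-lo,'ctr',cc)
m=near(.49,-.04,.07)&(z>.136)&(z<.16);t=w[m][:,:2]
f=least_squares(lambda v:np.hypot(t[:,0]-v[0],t[:,1]-v[1])-v[2],[.49,-.04,.043],loss='soft_l1',f_scale=.003).x;print('tape',f)
# handle: dark points off the lid front, in case axes
d=(p['pixels'].max(2)<70)&(z>.085)&(z<.11);c=(w[d][:,:2]-cc)@R.T
k=(c[:,0]<-.105)&(c[:,0]>-.15)&(abs(c[:,1])<.07);c=c[k];print('handle',len(c),'x pct',np.percentile(c[:,0],[5,25,50,75,95]),'y',np.percentile(c[:,1],[2,50,98]))
d=R@np.zeros(2)
a=np.radians(12.8);tp=f[:2]+.043*np.array([-np.sin(a),np.cos(a)])
go([*tp,.22],102.8)
E
```

```text
lid yaw -47.0 size [0.1768 0.2354] ctr [ 0.5069 -0.0305]
tape [ 0.4902 -0.0393  0.043 ]
handle 89 x pct [-0.126  -0.1244 -0.1225 -0.1198 -0.1095] y [-0.0474 -0.0025  0.046 ]
tcp [0.259  0.5962 0.2313] t 1.3 op 0.9959858880316891 f [0.0554 0.147  0.313 ] shift [-14.662  -15.2024   0.3755] turn [ 0.0006 -0.0001 -6.3318]
```

>>> carry_out(
  targets=[
    [[-0.9,-0.95,0,0,0,0],[-0.92,-0.95,0,0,0,0],[-0.92,-0.95,0,0,0,0],[-0.92,-0.95,0,0,0,0],[-0.92,-0.95,0,0,0,0],[-0.92,-0.95,0,0,0,0],[-0.92,-0.95,0,0,0,0],[-0.92,-0.95,0,0,0,0]],
  ],
  grip=0.6,
)

```text
time_s: 2.1
ee_pos: [0.3705, 0.2979, 0.2316]
orientation: [[-0.917, 0.398, 0.001], [0.398, 0.917, 0.0], [-0.0, 0.001, -1.0]]
ft_force: [1.5, 0.8, 1.2]
opening: 0.602
finger_force: 0.0
```

>>> carry_out(
  targets=[
    [[-0.92,-0.95,0,0,0,0],[-0.92,-0.95,0,0,0,0],[-0.92,-0.95,0,0,0,0],[-0.92,-0.95,0,0,0,0],[-0.92,-0.95,0,0,0,0],[-0.92,-0.95,0,0,0,0],[-0.92,-0.95,0,0,0,0],[-0.92,-0.95,0.38,0,0,0]],
  ],
)

```text
time_s: 2.9
ee_pos: [0.4835, 0.0009, 0.2214]
orientation: [[-0.917, 0.398, 0.004], [0.398, 0.917, 0.0], [-0.004, 0.002, -1.0]]
ft_force: [0.5, 0.9, 0.4]
opening: 0.596
finger_force: 0.0
```

>>> carry_out(
  targets=[
    [[0,0,0,0,0,-0.8],[0,0,0,0,0,-0.8],[0,0,0,0,0,-0.8],[0,0,0,0,0,-0.8],[0,0,0,0,0,-0.8],[0,0,0,0,0,-0.8],[0,0,0,0,0,-0.8],[0,0,0,0,0,-0.73]],
  ],
)

```text
time_s: 3.7
ee_pos: [0.4818, 0.0023, 0.22]
orientation: [[-0.974, -0.225, 0.0], [-0.225, 0.974, 0.0], [-0.0, -0.0, -1.0]]
ft_force: [-0.4, -0.6, -0.1]
opening: 0.604
finger_force: 0.0
```

Run:
```python
from h import *
go([.4807,.0026,.124],102.8)
```

```text
tcp [0.4818 0.0023 0.22  ] t 3.7 op 0.6036171895965492 f [-0.3619 -0.6215 -0.0991] shift [0.0353 0.0179 3.2015] turn [-0.0006  0.0031  0.0324]
```

>>> carry_out(
  targets=[
    [[0.03,0.02,0.6,0,0,0],[0,0,0.6,0,0,0],[0,0,0.6,0,0,0],[0,0,0.6,0,0,0],[0,0,0.5,0,0,0],[0,0,0.3,0,0,0],[0,0,0,0,0,0]],
  ],
)

```text
time_s: 4.4
ee_pos: [0.4798, 0.0027, 0.1229]
orientation: [[-0.975, -0.222, -0.002], [-0.222, 0.975, 0.0], [0.002, 0.001, -1.0]]
ft_force: [-0.6, -0.4, 0.5]
opening: 0.601
finger_force: 0.0
```

>>> carry_out(
  targets=[
    [[0,0,0,0,0,0],[0,0,0,0,0,0],[0,0,0,0,0,0],[0,0,0,0,0,0],[0,0,0,0,0,0],[0,0,0,0,0,0]],
  ],
  grip=0,
)

```text
time_s: 5.0
ee_pos: [0.4816, 0.0026, 0.1249]
orientation: [[-0.975, -0.221, 0.002], [-0.221, 0.975, -0.0], [-0.002, -0.0, -1.0]]
ft_force: [-1.3, -0.0, 6.0]
opening: 0.113
finger_force: 57.2
```

>>> carry_out(
  targets=[
    [[0,0,-0.3,0,0,0],[0,0,-0.5,0,0,0],[0,0,-0.6,0,0,0],[0,0,-0.6,0,0,0],[0,0,-0.6,0,0,0],[0,0,-0.4,0,0,0]],
  ],
)

```text
time_s: 5.6
ee_pos: [0.481, 0.0028, 0.2154]
orientation: [[-0.975, -0.221, 0.001], [-0.221, 0.975, 0.0], [-0.001, -0.0, -1.0]]
ft_force: [0.5, 0.3, -1.3]
opening: 0.111
finger_force: 57.0
```

Run:
```python
from h import *
p=shot('side'); cv2.imwrite('pics/tapeup.png',cv2.resize(cv2.cvtColor(p['pixels'][60:340,120:420],cv2.COLOR_RGB2BGR),None,fx=2,fy=2))
q=shot('top')
for s in (p,q):
  for d in ctrl.search_frame(s,'tape_mid')[:4]: print(d)
go([.4807,.0026,.21],102.8)
```

```text
{'centre': [0.7311, -0.0241, 0.016], 'confidence': 0.67}
{'centre': [0.4909, -0.0575, 0.2354], 'confidence': 0.56}
{'centre': [0.4566, 0.219, 0.0168], 'confidence': 0.53}
{'centre': [0.4441, 0.4213, 0.0028], 'confidence': 0.23}
{'centre': [0.4881, -0.1, 0.1179], 'confidence': 0.58}
{'centre': [0.4653, 0.2088, 0.0161], 'confidence': 0.52}
{'centre': [0.4991, -0.0761, 0.2364], 'confidence': 0.49}
tcp [0.4804 0.0026 0.2136] t 5.8 op 0.11204583026845429 f [-0.6803 -0.0117 -1.8618] shift [-0.0085 -0.002   0.1211] turn [ 0.0002 -0.0028 -0.002 ]
```

View pics/tapeup.png

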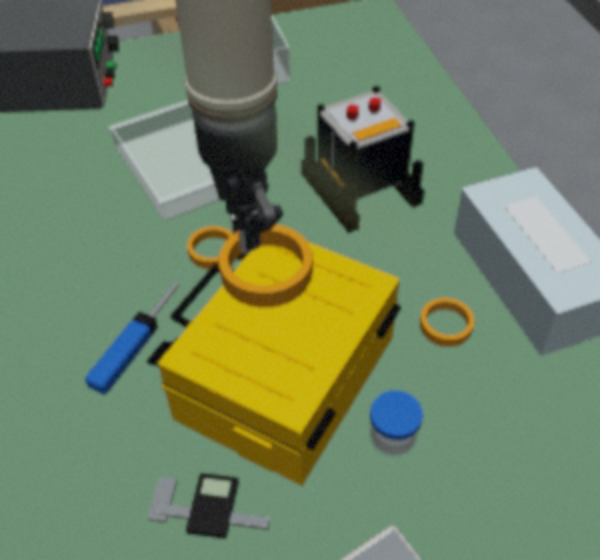

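The roll is pinched and level, at crop (267,263). I carry it to the tray.

>>> carry_out(
  targets=[
    [[-0.16,0.6,0,0,0,0],[-0.16,0.9,0,0,0,0],[-0.17,0.92,0,0,0,0],[-0.17,0.92,0,0,0,0],[-0.17,0.92,0,0,0,0],[-0.17,0.92,0,0,0,0],[-0.17,0.92,0,0,0,0],[-0.17,0.92,0,0,0,0]],
  ],
)

```text
time_s: 6.6
ee_pos: [0.4724, 0.2176, 0.2125]
orientation: [[-0.975, -0.221, -0.002], [-0.221, 0.975, -0.001], [0.002, -0.0, -1.0]]
ft_force: [0.5, -1.2, -1.9]
opening: 0.113
finger_force: 57.0
```

>>> carry_out(
  targets=[
    [[-0.16,0.92,0,0,0,0],[-0.16,0.92,0,0,0,0],[-0.16,0.92,0,0,0,0],[-0.16,0.92,0,0,0,0],[-0.16,0.92,0,0,0,0],[-0.17,0.92,0,0,0,0],[-0.16,0.92,0,0,0,0],[-0.17,0.71,0,0,0,0]],
  ],
)

```text
time_s: 7.4
ee_pos: [0.4624, 0.4362, 0.212]
orientation: [[-0.975, -0.223, -0.003], [-0.223, 0.975, -0.001], [0.003, -0.0, -1.0]]
ft_force: [-0.5, -0.3, -1.0]
opening: 0.11
finger_force: 57.1
```

>>> carry_out(
  targets=[
    [[0,0,0.7,0,0,0],[0,0,0.9,0,0,0],[0,0,0.9,0,0,0],[0,0,0.9,0,0,0],[0,0,0.9,0,0,0],[0,0,0.8,0,0,0],[0,0,0.7,0,0,0],[0,0,0,0,0,0]],
  ],
)

```text
time_s: 8.2
ee_pos: [0.4608, 0.4318, 0.0349]
orientation: [[-0.975, -0.222, -0.007], [-0.222, 0.975, -0.006], [0.008, -0.004, -1.0]]
ft_force: [-0.7, -0.5, -1.5]
opening: 0.113
finger_force: 57.1
```

Run:
```python
from h import *
go([.4636,.4348,.0095],102.8)
```

```text
tcp [0.4608 0.4318 0.0349] t 8.2 op 0.11324584191195661 f [-0.6946 -0.4619 -1.5268] shift [-0.119   0.0824  0.8461] turn [-0.0447 -0.0792  0.0012]
```

>>> carry_out(
  targets=[
    [[0,0,0.3,0,0,0],[0,0,0.25,0,0,0],[0,0,0.15,0,0,0],[0,0,0.05,0,0,0],[0,0,0,0,0,0]],
  ],
)

```text
time_s: 8.7
ee_pos: [0.464, 0.4349, 0.0176]
orientation: [[-0.975, -0.221, 0.0], [-0.221, 0.975, 0.0], [-0.0, 0.0, -1.0]]
ft_force: [0.3, -0.1, -0.7]
opening: 0.113
finger_force: 57.1
```

>>> carry_out(
  targets=[
    [[0,0,0.15,0,0,0],[0,0,0.08,0,0,0],[0,0,0.05,0,0,0],[0,0,0,0,0,0],[0,0,0,0,0,0]],
  ],
)

```text
time_s: 9.2
ee_pos: [0.4639, 0.4347, 0.009]
orientation: [[-0.975, -0.221, -0.0], [-0.221, 0.975, 0.0], [0.0, 0.0, -1.0]]
ft_force: [0.0, 0.7, -0.5]
opening: 0.11
finger_force: 57.2
```

>>> carry_out(
  targets=[
    [[0,0,0.06,0,0,0],[0,0,0,0,0,0],[0,0,0,0,0,0]],
  ],
)

```text
time_s: 9.5
ee_pos: [0.4639, 0.4348, 0.009]
orientation: [[-0.975, -0.221, 0.0], [-0.221, 0.975, -0.0], [-0.0, -0.0, -1.0]]
ft_force: [-3.6, -3.6, 12.3]
opening: 0.112
finger_force: 58.4
```

>>> carry_out(
  targets=[
    [[0,0,0,0,0,0],[0,0,0,0,0,0],[0,0,0,0,0,0],[0,0,0,0,0,0]],
  ],
  grip=0.4,
)

```text
time_s: 9.9
ee_pos: [0.4638, 0.4347, 0.007]
orientation: [[-0.975, -0.221, -0.0], [-0.221, 0.975, -0.0], [0.0, -0.0, -1.0]]
ft_force: [-0.3, 0.2, -0.2]
opening: 0.4
finger_force: 0.0
```

>>> carry_out(
  targets=[
    [[0,0,-0.3,0,0,0],[0,0,-0.6,0,0,0],[0,0,-0.9,0,0,0],[0,0,-0.9,0,0,0],[0,0,-0.9,0,0,0],[0,0,-0.9,0,0,0],[0,0,-0.9,0,0,0],[0,0,-0.5,0,0,0]],
  ],
)

```text
time_s: 10.7
ee_pos: [0.4648, 0.436, 0.1886]
orientation: [[-0.975, -0.222, 0.004], [-0.222, 0.975, 0.004], [-0.005, 0.003, -1.0]]
ft_force: [0.2, 0.1, 1.2]
opening: 0.405
finger_force: 0.0
```

Run:
```python
from h import *
for s in (shot('side'),shot('top')):
  w=cloud(s)
  m=(np.hypot(w[...,0]-.47,w[...,1]-.40)<.11)&(w[...,2]<.045)&(w[...,2]>.02)
  hsv=cv2.cvtColor(s['pixels'],cv2.COLOR_RGB2HSV); m&=(hsv[...,0]>8)&(hsv[...,0]<25)&(hsv[...,1]>120)
  t=w[m]
  if len(t)>20:
    f=least_squares(lambda v:np.hypot(t[:,0]-v[0],t[:,1]-v[1])-v[2],[.47,.40,.043],loss='soft_l1',f_scale=.003).x
    a=np.radians(12.8);d=f[:2]-[.4698,.4075];print(len(t),f,'tray xy',d@[np.cos(a),np.sin(a)],d@[-np.sin(a),np.cos(a)],'z',np.percentile(t[:,2],[5,50,95]))
a=np.radians(-47);X=np.array([np.cos(a),np.sin(a)]);h=np.array([.5069,-.0305])-.125*X;print('handle',h,'hinge',h+.215*X)
go([*h,.2],133)
```

```text
259 [0.4715 0.3871 0.0429] tray xy -0.0028914912438847934 -0.0202657585242445 z [0.0209 0.0263 0.0295]
123 [0.472  0.392  0.0425] tray xy -0.001334302408770765 -0.015607138056716846 z [0.0224 0.028  0.0346]
handle [0.4217 0.0609] hinge [ 0.5683 -0.0963]
tcp [0.4653 0.4362 0.188 ] t 10.8 op 0.39627639957380784 f [-0.5144  0.1831  0.0877] shift [  4.1843 -11.8771  -0.4584] turn [ 0.0153  0.061  -5.2731]
```

>>> carry_out(
  targets=[
    [[0.3,-0.85,0,0,0,0],[0.3,-0.85,0,0,0,0],[0.3,-0.85,0,0,0,0],[0.3,-0.85,0,0,0,0],[0.3,-0.85,0,0,0,0],[0.3,-0.85,0,0,0,0],[0.3,-0.85,0,0,0,0],[0.3,-0.85,0,0,0,0]],
  ],
  grip=0.3,
)

```text
time_s: 11.6
ee_pos: [0.4377, 0.2183, 0.183]
orientation: [[-0.975, -0.221, -0.002], [-0.221, 0.975, -0.001], [0.002, -0.0, -1.0]]
ft_force: [0.5, 0.0, -0.1]
opening: 0.3
finger_force: 0.0
```

>>> carry_out(
  targets=[
    [[0.3,-0.85,0,0,0,0],[0.3,-0.85,0,0,0,0],[0.3,-0.85,0,0,0,0],[0.3,-0.85,0,0,0,0],[0.3,-0.85,0,0,0,0],[0.28,-0.82,0,0,0,0],[0,0,0,0,0,0]],
  ],
)

```text
time_s: 12.3
ee_pos: [0.4188, 0.0559, 0.183]
orientation: [[-0.976, -0.216, -0.003], [-0.216, 0.976, -0.002], [0.003, -0.001, -1.0]]
ft_force: [0.9, 0.2, -0.3]
opening: 0.297
finger_force: 0.0
```

>>> carry_out(
  targets=[
    [[0,0,0,0,0,-0.75],[0,0,0,0,0,-0.75],[0,0,0,0,0,-0.75],[0,0,0,0,0,-0.75],[0,0,0,0,0,-0.75],[0,0,0,0,0,-0.75],[0,0,0,0,0,-0.77],[0,0,0,0,0,0]],
  ],
)

```text
time_s: 13.1
ee_pos: [0.4198, 0.0602, 0.1834]
orientation: [[-0.731, -0.683, -0.001], [-0.683, 0.731, 0.0], [0.001, 0.001, -1.0]]
ft_force: [0.1, -0.3, -0.4]
opening: 0.298
finger_force: 0.0
```

Run:
```python
from h import *
go([.4217,.0609,.077],133)
p=shot('side','handle.png'); cv2.imwrite('pics/handle.png',cv2.resize(cv2.cvtColor(p['pixels'][120:300,140:340],cv2.COLOR_RGB2BGR),None,fx=3,fy=3))
```

```text
tcp [0.4198 0.0602 0.1834] t 13.1 op 0.2983001122185716 f [ 0.1065 -0.288  -0.4081] shift [-0.0652 -0.0303  3.5481] turn [ 0.0113 -0.0098  0.011 ]
```

View pics/handle.png

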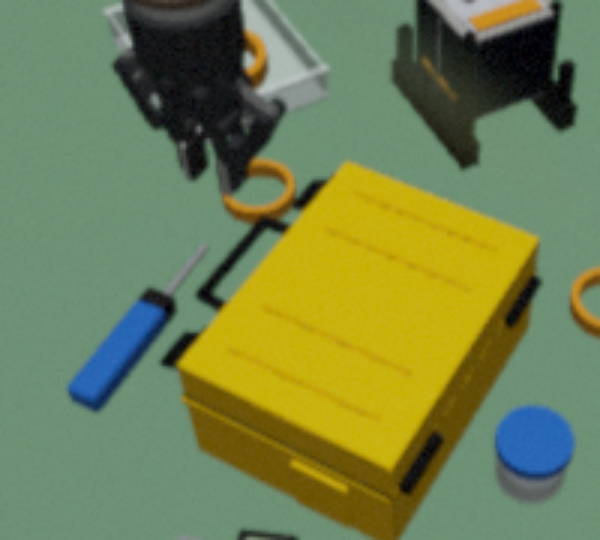

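The roll lies in the tray, top centre. The bar runs from (265,222) to (205,298) with the gripper above it, so I descend.

>>> carry_out(
  targets=[
    [[-0.06,-0.03,0.5,0,0,0],[0,0,0.6,0,0,0],[0,0,0.6,0,0,0],[0,0,0.6,0,0,0],[0,0,0.6,0,0,0],[0,0,0.4,0,0,0],[0,0,0.25,0,0,0],[0,0,0,0,0,0]],
  ],
)

```text
time_s: 13.95
ee_pos: [0.422, 0.0604, 0.0771]
orientation: [[-0.732, -0.681, -0.001], [-0.681, 0.732, -0.0], [0.001, 0.001, -1.0]]
ft_force: [0.3, -0.4, -0.1]
opening: 0.296
finger_force: 0.0
```

>>> carry_out(
  targets=[
    [[0,0,0,0,0,0],[0,0,0,0,0,0],[0,0,0,0,0,0],[0,0,0,0,0,0],[0,0,0,0,0,0]],
  ],
  grip=0,
)

```text
time_s: 14.45
ee_pos: [0.4237, 0.0593, 0.0784]
orientation: [[-0.732, -0.681, 0.003], [-0.681, 0.732, -0.001], [-0.002, -0.002, -1.0]]
ft_force: [3.1, -4.5, -2.2]
opening: 0.092
finger_force: 58.4
```

Run:
```python
import numpy as np
ph=np.r_[0,.05,.12,np.arange(.2,1.91,.1)]
x=-215*np.cos(ph)+16*np.sin(ph);z=215*np.sin(ph)+16*np.cos(ph)
for a,b,c in zip(ph[1:],-np.diff(x)/30,-np.diff(z)/30): print(round(a,2),round(b,2),round(c,2))
```

```text
0.05 -0.04 -0.36
0.12 -0.08 -0.5
0.2 -0.13 -0.56
0.3 -0.23 -0.68
0.4 -0.3 -0.65
0.5 -0.36 -0.62
0.6 -0.42 -0.58
0.7 -0.48 -0.54
0.8 -0.53 -0.49
0.9 -0.57 -0.43
1.0 -0.61 -0.37
1.1 -0.65 -0.31
1.2 -0.68 -0.24
1.3 -0.7 -0.18
1.4 -0.71 -0.1
1.5 -0.72 -0.03
1.6 -0.72 0.04
1.7 -0.71 0.11
1.8 -0.7 0.18
1.9 -0.67 0.25
```

>>> carry_out(
  targets=[
    [[-0.11,-0.07,0,0,0,0],[0,-0.04,-0.36,0,0,0],[0,-0.08,-0.5,0,0,0],[0,-0.13,-0.56,0,0,0],[0,-0.23,-0.68,0,0,0],[0,0,0,0,0,0]],
  ],
)

```text
time_s: 15.05
ee_pos: [0.4333, 0.0491, 0.1416]
orientation: [[-0.733, -0.681, -0.005], [-0.681, 0.733, -0.002], [0.005, 0.002, -1.0]]
ft_force: [-6.2, -2.7, -2.5]
opening: 0.091
finger_force: 58.9
```

Run:
```python
from h import *
# estimate lid angle: yellow points above the lid, plane normal in case axes
p=shot('side'); w=cloud(p); hsv=cv2.cvtColor(p['pixels'],cv2.COLOR_RGB2HSV)
a=np.radians(-47);X=np.array([np.cos(a),np.sin(a)]);Y=np.array([-X[1],X[0]])
m=(hsv[...,0]>20)&(hsv[...,0]<33)&(hsv[...,1]>150)&(w[...,2]>.115)&(np.hypot(w[...,0]-.51,w[...,1]+.03)<.25)
q=w[m]; d=q[:,:2]-[.5069,-.0305]; cx,cy=d@X,d@Y
k=abs(cy)<.1
print(len(q),np.degrees(np.arctan(-np.polyfit(cx[k],q[k,2],1)[0])))
go([.4217,.0609,.077],133)
```

```text
7872 17.007378422617066
tcp [0.4331 0.0493 0.1408] t 15.1 op 0.08983373569520844 f [-5.1682 -1.6129 -0.9701] shift [0.0057 0.5364 2.1276] turn [ 0.0236 -0.0472 -0.0145]
```

The lid follows as planned, at 17°. I continue the arc.

>>> carry_out(
  targets=[
    [[0.1,-0.3,-0.65,0,0,0],[0,-0.36,-0.62,0,0,0],[0,-0.42,-0.58,0,0,0],[0,-0.48,-0.54,0,0,0],[0,-0.53,-0.49,0,0,0],[0,0,0,0,0,0]],
  ],
)

```text
time_s: 15.7
ee_pos: [0.4752, 0.0043, 0.2298]
orientation: [[-0.732, -0.682, -0.003], [-0.682, 0.732, 0.003], [0.0, 0.004, -1.0]]
ft_force: [-12.5, 6.9, 13.9]
opening: 0.093
finger_force: 59.1
```

>>> carry_out(
  targets=[
    [[0,-0.57,-0.43,0,0,0],[0,-0.61,-0.37,0,0,0],[0,-0.65,-0.31,0,0,0],[0,-0.68,-0.24,0,0,0],[0,0,0,0,0,0]],
  ],
)

```text
time_s: 16.2
ee_pos: [0.5297, -0.0536, 0.2718]
orientation: [[-0.733, -0.68, 0.004], [-0.68, 0.733, -0.0], [-0.003, -0.003, -1.0]]
ft_force: [-9.3, 1.3, 19.5]
opening: 0.091
finger_force: 63.2
```

```bash
cat >> h.py <<'E'
def lid(cam='side'):
    p=shot(cam); w=cloud(p); hsv=cv2.cvtColor(p['pixels'],cv2.COLOR_RGB2HSV)
    a=np.radians(-47);X=np.array([np.cos(a),np.sin(a)]);Y=np.array([-X[1],X[0]])
    m=(hsv[...,0]>18)&(hsv[...,0]<33)&(hsv[...,1]>140)&(w[...,2]>.11)&(np.hypot(w[...,0]-.51,w[...,1]+.03)<.3)
    q=w[m]; d=q[:,:2]-[.5069,-.0305]; return p,w,np.c_[d@X,d@Y,q[:,2]]
E
python3 - <<'E'
from h import *
p,w,q=lid()
q=q[abs(q[:,1])<.1]; print(len(q),np.percentile(q,[1,50,99],axis=0))
cv2.imwrite('pics/lidmid.png',cv2.resize(cv2.cvtColor(p['pixels'][60:340,120:440],cv2.COLOR_RGB2BGR),None,fx=2,fy=2))
for ph in (1.1,1.2,1.3):
  x=.090-.215*np.cos(ph)+.016*np.sin(ph);print(ph,'exp tcp z',.08+.215*np.sin(ph)+.016*np.cos(ph)-.0185,'cx',x)
o=ctrl.get_obs();a=np.radians(-47);print(o['ee_pos'],(o['ee_pos'][:2]-[.5069,-.0305])@[np.cos(a),np.sin(a)],o['ft_force'])
E
```

```text
4803 [[ 0.035  -0.0984  0.1122]
 [ 0.0868 -0.0109  0.211 ]
 [ 0.1235  0.0971  0.2748]]
1.1 exp tcp z 0.26036712035601783 cx 0.00673615165448384
1.2 exp tcp z 0.2676861275545804 cx 0.02700570816299079
1.3 exp tcp z 0.2729449911226899 cx 0.047904682812388806
[ 0.5288 -0.0526  0.2713] 0.03106281336850262 [-8.6415  1.5825 18.2299]
```

View pics/lidmid.png

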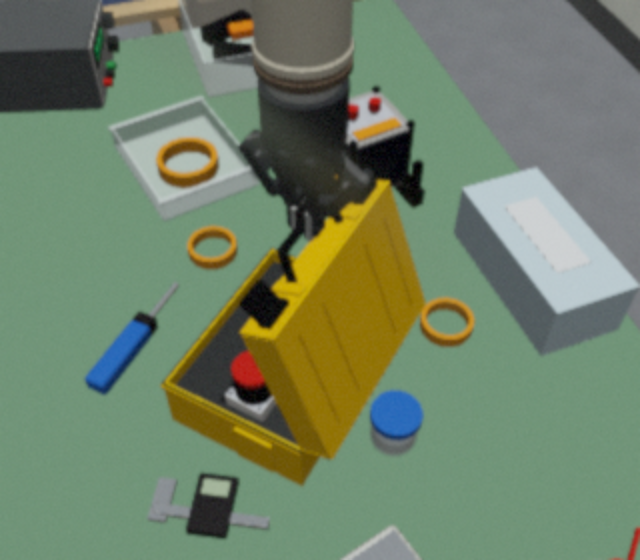

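The lid stands at about 70°. The tracker, with its red cap at crop (250,370), is in the pocket nearest the camera. The 18 N upward force means my commanded arc is slightly low, so I raise it.

>>> carry_out(
  targets=[
    [[0,0.1,-0.15,0,0,0],[0,-0.45,-0.14,0,0,0],[0,-0.5,-0.1,0,0,0],[0,-0.5,-0.05,0,0,0],[0,-0.5,-0.02,0,0,0],[0,0,0,0,0,0]],
  ],
)

```text
time_s: 16.85
ee_pos: [0.5679, -0.0948, 0.282]
orientation: [[-0.733, -0.68, 0.003], [-0.68, 0.733, -0.0], [-0.002, -0.002, -1.0]]
ft_force: [1.7, 1.9, -0.8]
opening: 0.089
finger_force: 60.3
```

>>> carry_out(
  targets=[
    [[0,-0.43,0.01,0,0,0],[0,-0.43,0.03,0,0,0],[0,-0.4,0.06,0,0,0],[0,-0.36,0.06,0,0,0],[0,-0.3,0.07,0,0,0],[0,0,0,0,0,0]],
  ],
)

```text
time_s: 17.45
ee_pos: [0.6075, -0.1365, 0.2752]
orientation: [[-0.732, -0.681, 0.004], [-0.681, 0.732, -0.0], [-0.003, -0.003, -1.0]]
ft_force: [3.9, 0.7, 5.3]
opening: 0.087
finger_force: 61.3
```

Run:
```python
from h import *
o=ctrl.get_obs();a=np.radians(-47);print(o['ee_pos'],(o['ee_pos'][:2]-[.5069,-.0305])@[np.cos(a),np.sin(a)],o['ft_force'],o['joint_pos'])
for c in('side','top'):
  p,w,q=lid(c); q=q[(abs(q[:,1])<.1)&(q[:,0]>.06)]
  # outer (back) or inner face: slope of x against z per 10 mm band, both quantiles
  b=np.arange(.12,.27,.02); print(c,len(q))
  for z0 in b:
    k=q[abs(q[:,2]-z0)<.005]
    if len(k)>15: print(z0.round(3),np.percentile(k[:,0],[3,50,97]))
```

```text
[ 0.6075 -0.1365  0.2752] 0.14614044169000062 [3.9199 0.7301 5.3321] [ 16.3009  21.9151  -8.0586  90.8856   3.2438  67.1911 140.5048]
side 1168
0.14 [0.1439 0.145  0.146 ]
0.18 [0.1515 0.1523 0.1532]
0.2 [0.1547 0.1556 0.1566]
0.22 [0.1585 0.1594 0.1599]
0.24 [0.1621 0.1629 0.1636]
0.26 [0.1255 0.1383 0.1564]
top 244
0.26 [0.1222 0.1312 0.1491]
```

>>> carry_out(
  targets=[
    [[0,-0.3,0.08,0,0,0],[0,-0.3,0.1,0,0,0],[0,-0.25,0.09,0,0,0],[0,-0.15,0.06,0,0,0],[0,0,0,0,0,0]],
  ],
)

```text
time_s: 18.05
ee_pos: [0.6272, -0.1578, 0.265]
orientation: [[-0.732, -0.682, 0.003], [-0.682, 0.732, -0.0], [-0.002, -0.002, -1.0]]
ft_force: [4.4, 1.3, 5.9]
opening: 0.089
finger_force: 62.1
```

>>> carry_out(
  targets=[
    [[0,-0.12,0.05,0,0,0],[0,-0.1,0.04,0,0,0],[0,0,0,0,0,0],[0,0,0,0,0,0]],
  ],
)

```text
time_s: 18.45
ee_pos: [0.6312, -0.162, 0.2625]
orientation: [[-0.731, -0.682, 0.002], [-0.682, 0.731, 0.0], [-0.002, -0.001, -1.0]]
ft_force: [3.7, 1.3, 4.8]
opening: 0.094
finger_force: 62.2
```

```bash
cat >> h.py <<'E'
def lidang():
  p,w,q=lid('side'); q=q[(abs(q[:,1])<.1)&(q[:,0]>.06)]
  k=(q[:,2]>.13)&(q[:,2]<.235); q=q[k]; f=np.polyfit(q[:,2],q[:,0],1); print('lid',np.pi/2+np.arctan(f[0]),len(q))
E
python3 - <<'E'
from h import *
lidang(); o=ctrl.get_obs();a=np.radians(-47);print(o['ee_pos'],(o['ee_pos'][:2]-[.5069,-.0305])@[np.cos(a),np.sin(a)],o['ft_force'],o['joint_pos'][6])
E
```

```text
lid 1.0003557429109569 74
[ 0.6312 -0.162   0.2625] 0.1809204625503184 [3.8675 2.0624 5.6218] 142.26445225387255
```

>>> carry_out(
  targets=[
    [[0,-0.1,0.04,0,0,0],[0,-0.06,0.02,0,0,0],[0,0,0,0,0,0],[0,0,0,0,0,0]],
  ],
)

```text
time_s: 18.9
ee_pos: [0.6314, -0.1622, 0.2623]
orientation: [[-0.73, -0.683, -0.004], [-0.683, 0.73, 0.004], [0.0, 0.006, -1.0]]
ft_force: [-10.2, 8.9, 19.7]
opening: 0.09
finger_force: 63.6
```

The stop is reached: the handle no longer moves and the force rises. I ease off and release.

>>> carry_out(
  targets=[
    [[0,0.13,-0.05,0,0,0],[0,0,0,0,0,0],[0,0,0,0,0,0]],
  ],
)

```text
time_s: 19.2
ee_pos: [0.6313, -0.1622, 0.2624]
orientation: [[-0.731, -0.682, 0.001], [-0.682, 0.731, 0.001], [-0.001, -0.001, -1.0]]
ft_force: [2.2, 2.9, 6.6]
opening: 0.089
finger_force: 62.3
```

>>> carry_out(
  targets=[
    [[0,0,0,0,0,0],[0,0,0,0,0,0],[0,0,0,0,0,0],[0,0,0,0,0,0]],
  ],
  grip=0.3,
)

```text
time_s: 19.6
ee_pos: [0.6299, -0.1633, 0.2606]
orientation: [[-0.732, -0.681, -0.002], [-0.681, 0.732, -0.0], [0.002, 0.001, -1.0]]
ft_force: [0.6, 0.1, 0.3]
opening: 0.298
finger_force: 0.0
```

>>> carry_out(
  targets=[
    [[0,0,-0.2,0,0,0],[0,0,-0.4,0,0,0],[0,0,-0.6,0,0,0],[0,0,-0.6,0,0,0],[0,0,-0.6,0,0,0],[0,0,-0.3,0,0,0],[0,0,0,0,0,0]],
  ],
)

```text
time_s: 20.3
ee_pos: [0.6316, -0.1629, 0.3451]
orientation: [[-0.732, -0.682, 0.004], [-0.682, 0.732, -0.001], [-0.002, -0.003, -1.0]]
ft_force: [0.4, -0.4, -0.2]
opening: 0.3
finger_force: 0.0
```

Run:
```python
from h import *
p=shot('side','open.png'); cv2.imwrite('pics/open.png',cv2.resize(cv2.cvtColor(p['pixels'][60:340,120:440],cv2.COLOR_RGB2BGR),None,fx=2,fy=2))
for s in (p,shot('top')):
  for n in ('tracker_mid','wheel_mid','receiver_mid','lid_handle'):
    for d in ctrl.search_frame(s,n)[:2]: print(n,d,proj(s,d['centre']))
print(ctrl.get_obs()['ee_pos'],ctrl.get_obs()['ft_force'])
```

```text
tracker_mid {'centre': [0.4559, -0.0921, 0.094], 'confidence': 0.71} [247. 251.]
tracker_mid {'centre': [0.3233, 0.0581, 0.0277], 'confidence': 0.31} [182. 232.]
wheel_mid {'centre': [0.5572, 0.0049, 0.0788], 'confidence': 0.79} [277. 212.]
receiver_mid {'centre': [0.5057, -0.0438, 0.0685], 'confidence': 0.9} [263. 235.]
receiver_mid {'centre': [0.5289, -0.0897, 0.0646], 'confidence': 0.64} [278. 249.]
lid_handle {'centre': [0.5839, -0.1881, 0.2366], 'confidence': 0.82} [323. 231.]
tracker_mid {'centre': [0.449, -0.0773, 0.1071], 'confidence': 0.87} [314. 243.]
tracker_mid {'centre': [0.6381, -0.0994, 0.1435], 'confidence': 0.63} [324. 174.]
wheel_mid {'centre': [0.5505, 0.0159, 0.0776], 'confidence': 0.76} [282. 209.]
receiver_mid {'centre': [0.5012, -0.0347, 0.0652], 'confidence': 0.51} [299. 226.]
lid_handle {'centre': [0.6399, -0.1017, 0.1431], 'confidence': 0.75} [325. 174.]
[ 0.6305 -0.1627  0.3421] [-1.3413  0.1161 -0.611 ]
```

View pics/open.png

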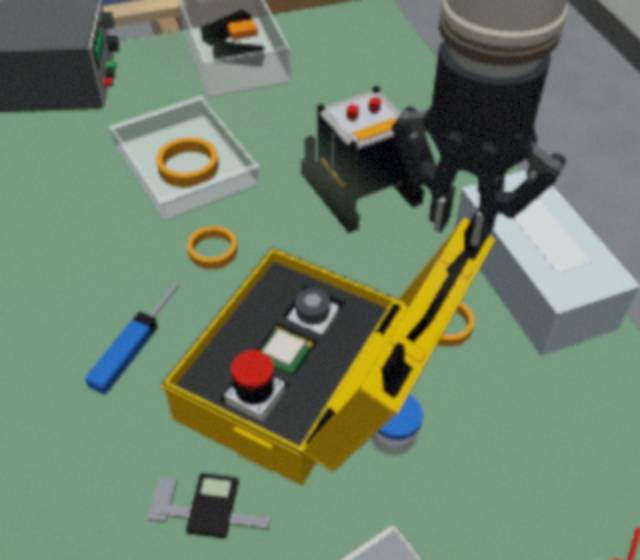

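The lid leans open by itself. The tracker (red cap) is at crop (252,375), the receiver in the middle at (288,347), and the wheel at (313,305). j7 is near its limit, so I turn the hand half round: the grasp stays the same, and the scale comes into range.

>>> carry_out(
  targets=[
    [[0,0,0,0,0,0.98],[0,0,0,0,0,0.98],[0,0,0,0,0,0.98],[0,0,0,0,0,0.98],[0,0,0,0,0,0.98],[0,0,0,0,0,0.98],[0,0,0,0,0,0.98],[0,0,0,0,0,0.98]],
  ],
  grip=1,
)

```text
time_s: 21.6
ee_pos: [0.6306, -0.1627, 0.3425]
orientation: [[-0.999, 0.038, -0.0], [0.038, 0.999, 0.0], [0.0, 0.0, -1.0]]
ft_force: [0.3, -0.5, 0.9]
opening: 0.999
finger_force: 0.0
```

>>> carry_out(
  targets=[
    [[0,0,0,0,0,0.98],[0,0,0,0,0,0.98],[0,0,0,0,0,0.98],[0,0,0,0,0,0.98],[0,0,0,0,0,0.98],[0,0,0,0,0,0.98],[0,0,0,0,0,0.98],[0,0,0,0,0,0.98]],
  ],
)

```text
time_s: 22.4
ee_pos: [0.6306, -0.1626, 0.3424]
orientation: [[-0.681, 0.732, -0.0], [0.732, 0.681, 0.0], [0.0, -0.0, -1.0]]
ft_force: [0.2, -0.1, 0.2]
opening: 1.001
finger_force: 0.0
```

>>> carry_out(
  targets=[
    [[0,0,0,0,0,0.98],[0,0,0,0,0,0.98],[0,0,0,0,0,0.98],[0,0,0,0,0,0.98],[0,0,0,0,0,0.98],[0,0,0,0,0,0.98],[0,0,0,0,0,0.98],[0,0,0,0,0,0.98]],
  ],
)

```text
time_s: 23.2
ee_pos: [0.6306, -0.1626, 0.3424]
orientation: [[0.035, 0.999, -0.0], [0.999, -0.035, 0.0], [0.0, -0.0, -1.0]]
ft_force: [-0.9, -0.7, 0.3]
opening: 0.999
finger_force: 0.0
```

>>> carry_out(
  targets=[
    [[0,0,0,0,0,0.98],[0,0,0,0,0,0.98],[0,0,0,0,0,0.98],[0,0,0,0,0,0.98],[0,0,0,0,0,0.98],[0,0,0,0,0,0.98],[0,0,0,0,0,0.98],[0,0,0,0,0,0.98]],
  ],
)

```text
time_s: 24.0
ee_pos: [0.6306, -0.1625, 0.3424]
orientation: [[0.73, 0.683, -0.0], [0.683, -0.73, 0.0], [-0.0, -0.0, -1.0]]
ft_force: [0.2, -0.7, -1.1]
opening: 0.999
finger_force: 0.0
```

Run:
```python
from h import *
for c in ('top','side'):
  p=shot(c); w=cloud(p); h=cv2.cvtColor(p['pixels'],cv2.COLOR_RGB2HSV)
  m=((h[...,0]<8)|(h[...,0]>172))&(h[...,1]>130)&(np.hypot(w[...,0]-.456,w[...,1]+.08)<.06)&(w[...,2]>.101)&(w[...,2]<.116)
  t=w[m]; r=cv2.minEnclosingCircle(t[:,:2].astype(np.float32)); print(c,len(t),t.mean(0),r,np.median(t[:,2]))
print(ctrl.get_obs()['joint_pos'])
go([.457,-.0797,.2],-47)
```

```text
top 0 [nan nan nan] ((0.0, 0.0), 0.0) nan
side 305 [ 0.456  -0.0833  0.1065] ((0.456091046333313, -0.08135928213596344), 0.023960642516613007) 0.10658952284962031
[ -4.5749  23.5799  23.5885  81.929   -9.4683  76.4642 -27.2581]
tcp [ 0.6306 -0.1626  0.3424] t 24.1 op 1.0021363535369714 f [ 0.075   0.5076 -1.2147] shift [-2.3195 -5.9772  4.7484] turn [-0.0015  0.0025  0.0468]<stdin>:5: RuntimeWarning: Mean of empty slice.
  ret = um.true_divide(
  return _methods._mean(a, axis=axis, dtype=dtype,
  ret = ret.dtype.type(ret / rcount)
```

>>> carry_out(
  targets=[
    [[-0.3,-0.75,0,0,0,0],[-0.3,-0.75,0,0,0,0],[-0.3,-0.75,0,0,0,0],[-0.3,-0.75,0,0,0,0],[-0.3,-0.75,0,0,0,0],[-0.3,-0.75,0,0,0,0],[-0.29,-0.75,0.3,0,0,0],[-0.26,-0.73,0.6,0,0,0]],
  ],
)

```text
time_s: 24.9
ee_pos: [0.4563, -0.0803, 0.3166]
orientation: [[0.726, 0.688, 0.004], [0.688, -0.726, -0.0], [0.003, 0.002, -1.0]]
ft_force: [0.8, 0.1, -0.4]
opening: 0.999
finger_force: 0.0
```

>>> carry_out(
  targets=[
    [[0,0,0.8,0,0,0],[0,0,0.8,0,0,0],[0,0,0.8,0,0,0],[0,0,0.8,0,0,0],[0,0,0.5,0,0,0],[0,0,0.15,0,0,0],[0,0,0,0,0,0]],
  ],
)

```text
time_s: 25.6
ee_pos: [0.456, -0.0805, 0.1998]
orientation: [[0.727, 0.687, -0.001], [0.687, -0.727, -0.0], [-0.001, -0.001, -1.0]]
ft_force: [0.1, 0.2, 0.2]
opening: 1.002
finger_force: 0.0
```

Run:
```python
from h import *
p=shot('side'); w=cloud(p); h=cv2.cvtColor(p['pixels'],cv2.COLOR_RGB2HSV)
m=((h[...,0]<8)|(h[...,0]>172))&(h[...,1]>130)&(np.hypot(w[...,0]-.456,w[...,1]+.08)<.06)&(w[...,2]>.101)&(w[...,2]<.116)
t=w[m]; print(len(t),t.mean(0),cv2.minEnclosingCircle(t[:,:2].astype(np.float32)))
go([.456,-.0803,.067],-47)
cv2.imwrite('pics/above.png',cv2.resize(cv2.cvtColor(p['pixels'][150:330,170:370],cv2.COLOR_RGB2BGR),None,fx=3,fy=3))
```

```text
308 [ 0.4558 -0.0834  0.1066] ((0.4560612440109253, -0.08227087557315826), 0.023396845906972885)
tcp [ 0.4565 -0.0806  0.2005] t 25.65 op 0.9987914579908165 f [-0.0197  0.0277  1.4463] shift [-0.006  -0.0223  4.4507] turn [ 0.0034 -0.0018  0.0637]
```

View pics/above.png

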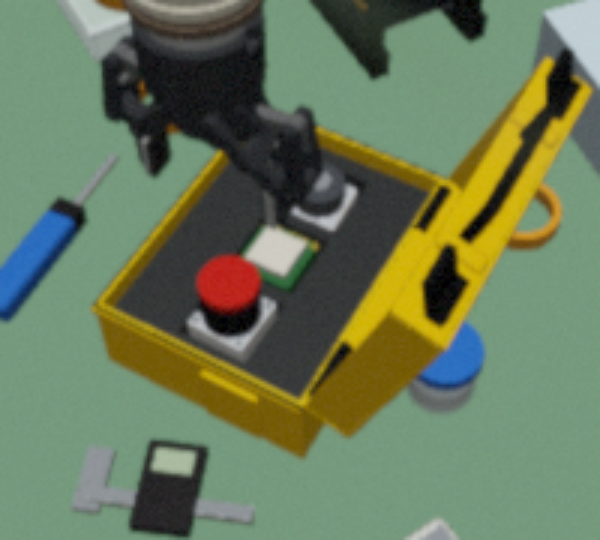

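The cap is at crop (230,285), with the fingers spread along the case's depth above it. I descend and grip the barrel.

>>> carry_out(
  targets=[
    [[0,-0.03,0.6,0,0,0.06],[0,0,0.8,0,0,0],[0,0,0.8,0,0,0],[0,0,0.8,0,0,0],[0,0,0.7,0,0,0],[0,0,0.5,0,0,0],[0,0,0.25,0,0,0],[0,0,0,0,0,0]],
  ],
)

```text
time_s: 26.45
ee_pos: [0.4559, -0.0799, 0.0666]
orientation: [[0.732, 0.682, -0.0], [0.682, -0.732, 0.0], [-0.0, -0.0, -1.0]]
ft_force: [-0.1, -0.4, 0.1]
opening: 0.998
finger_force: 0.0
```

>>> carry_out(
  targets=[
    [[0,0,0,0,0,0],[0,0,0,0,0,0],[0,0,0,0,0,0],[0,0,0,0,0,0],[0,0,0,0,0,0],[0,0,0,0,0,0]],
  ],
  grip=0,
)

```text
time_s: 27.05
ee_pos: [0.4566, -0.08, 0.0677]
orientation: [[0.732, 0.682, 0.002], [0.682, -0.732, 0.0], [0.002, 0.001, -1.0]]
ft_force: [-0.5, -0.4, 4.9]
opening: 0.529
finger_force: 60.6
```

>>> carry_out(
  targets=[
    [[0,0,-0.2,0,0,0],[0,0,-0.4,0,0,0],[0,0,-0.6,0,0,0],[0,0,-0.8,0,0,0],[0,0,-0.8,0,0,0],[0,0,-0.8,0,0,0],[0,0,-0.6,0,0,0],[0,0,-0.3,0,0,0]],
  ],
)

```text
time_s: 27.85
ee_pos: [0.4564, -0.0801, 0.204]
orientation: [[0.732, 0.681, 0.003], [0.681, -0.732, 0.0], [0.002, 0.002, -1.0]]
ft_force: [-0.0, 0.0, -2.2]
opening: 0.523
finger_force: 61.7
```

Run:
```python
from h import *
p=shot('side'); cv2.imwrite('pics/lift.png',cv2.resize(cv2.cvtColor(p['pixels'][120:330,150:390],cv2.COLOR_RGB2BGR),None,fx=2.5,fy=2.5))
go([.506,-.3562,.2],-47); print(ctrl.get_obs()['joint_pos'])
```

```text
tcp [ 0.4568 -0.08    0.2044] t 27.9 op 0.5257624888982256 f [ 0.5584 -0.5786 -1.205 ] shift [-5.0725  7.8546  0.1505] turn [ 0.0254 -0.0311 -0.0084]
[-13.227    9.8402  22.0295 117.7548  -4.6663  52.977  -35.7404]
```

View pics/lift.png

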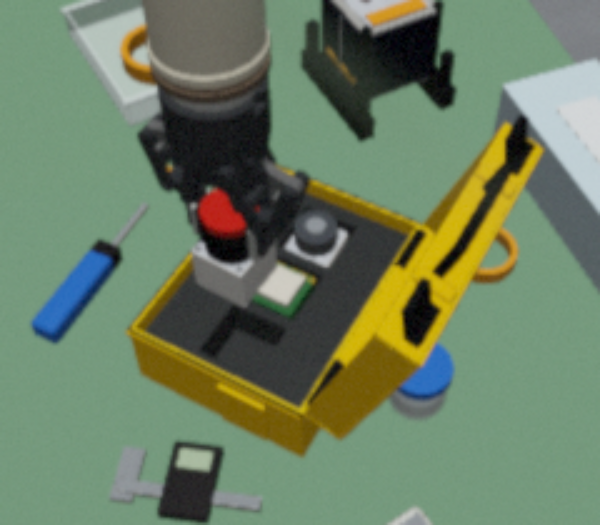

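The tracker is held upright at crop (235,255), and its pocket is empty. The straight line to the pan would cross the open lid's corner, so I go out past the case's end first.

>>> carry_out(
  targets=[
    [[-0.4,0.1,0,0,0,0],[-0.6,0.15,0,0,0,0],[-0.7,0.15,0,0,0,0],[-0.7,0.2,0,0,0,0],[-0.7,0.2,0,0,0,0],[-0.6,0.2,0,0,0,0],[-0.3,0,0,0,0,0],[0,0.3,0,0,0,0]],
  ],
)

```text
time_s: 28.7
ee_pos: [0.3919, -0.1904, 0.2006]
orientation: [[0.733, 0.68, -0.003], [0.68, -0.733, 0.002], [-0.001, -0.003, -1.0]]
ft_force: [0.2, 0.3, -2.8]
opening: 0.523
finger_force: 61.7
```

>>> carry_out(
  targets=[
    [[-0.12,0.6,0,0,0,0],[-0.14,0.9,0,0,0,0],[-0.14,0.9,0,0,0,0],[-0.14,0.9,0,0,0,0],[-0.14,0.9,0,0,0,0],[-0.14,0.9,0,0,0,0],[-0.14,0.8,0,0,0,0],[-0.11,0.5,0,0,0,0]],
  ],
)

```text
time_s: 29.5
ee_pos: [0.5036, -0.3533, 0.2004]
orientation: [[0.731, 0.683, -0.0], [0.683, -0.731, -0.0], [-0.0, -0.0, -1.0]]
ft_force: [-0.6, 1.1, -2.6]
opening: 0.527
finger_force: 61.8
```

>>> carry_out(
  targets=[
    [[0,0.15,0,0,0,0],[0,0,0,0,0,0]],
  ],
)

```text
time_s: 29.7
ee_pos: [0.5052, -0.3554, 0.2005]
orientation: [[0.731, 0.682, -0.001], [0.682, -0.731, 0.001], [-0.0, -0.001, -1.0]]
ft_force: [-0.1, -0.1, -1.8]
opening: 0.524
finger_force: 61.8
```

Run:
```python
from h import *
go([.506,-.3562,.105],-47)
```

```text
tcp [ 0.5052 -0.3554  0.2005] t 29.7 op 0.5241660498093607 f [-0.0962 -0.051  -1.8453] shift [0.0011 0.042  3.1836] turn [-0.014   0.0041  0.0002]
```

>>> carry_out(
  targets=[
    [[0,0.03,0.4,0,0,0],[0,0,0.6,0,0,0],[0,0,0.7,0,0,0],[0,0,0.6,0,0,0],[0,0,0.5,0,0,0],[0,0,0.3,0,0,0],[0,0,0.1,0,0,0],[0,0,0,0,0,0]],
  ],
)

```text
time_s: 30.5
ee_pos: [0.5054, -0.3564, 0.1054]
orientation: [[0.732, 0.682, -0.0], [0.682, -0.732, 0.0], [-0.0, -0.0, -1.0]]
ft_force: [-0.1, 0.8, -2.0]
opening: 0.523
finger_force: 61.9
```

>>> carry_out(
  targets=[
    [[0,0,0.05,0,0,0],[0,0,0.05,0,0,0],[0,0,0.03,0,0,0],[0,0,0,0,0,0],[0,0,0,0,0,0]],
  ],
)

```text
time_s: 31.0
ee_pos: [0.5055, -0.3565, 0.1018]
orientation: [[0.732, 0.682, 0.0], [0.682, -0.732, -0.0], [0.0, 0.0, -1.0]]
ft_force: [0.8, 0.5, -2.3]
opening: 0.526
finger_force: 61.9
```

>>> carry_out(
  targets=[
    [[0,0,0.05,0,0,0],[0,0,0.04,0,0,0],[0,0,0,0,0,0],[0,0,0,0,0,0]],
  ],
)

```text
time_s: 31.4
ee_pos: [0.5053, -0.3565, 0.0989]
orientation: [[0.732, 0.681, -0.0], [0.681, -0.732, 0.0], [-0.0, -0.0, -1.0]]
ft_force: [0.1, 0.7, -2.0]
opening: 0.526
finger_force: 62.1
```

>>> carry_out(
  targets=[
    [[0,0,0.03,0,0,0],[0,0,0.03,0,0,0],[0,0,0,0,0,0],[0,0,0,0,0,0]],
  ],
)

```text
time_s: 31.8
ee_pos: [0.5055, -0.3566, 0.0987]
orientation: [[0.732, 0.681, 0.001], [0.681, -0.732, 0.001], [0.001, 0.0, -1.0]]
ft_force: [-3.6, 2.5, 8.3]
opening: 0.524
finger_force: 63.3
```

Contact with the pan. I release and rise.

>>> carry_out(
  targets=[
    [[0,0,-0.02,0,0,0],[0,0,0,0,0,0],[0,0,0,0,0,0],[0,0,0,0,0,0],[0,0,0,0,0,0]],
  ],
  grip=0.95,
)

```text
time_s: 32.3
ee_pos: [0.5054, -0.3565, 0.0976]
orientation: [[0.732, 0.682, -0.0], [0.682, -0.732, 0.0], [-0.0, -0.0, -1.0]]
ft_force: [0.3, -0.4, -0.0]
opening: 0.949
finger_force: 0.0
```

>>> carry_out(
  targets=[
    [[0,0,-0.3,0,0,0],[0,0,-0.5,0,0,0],[0,0,-0.7,0,0,0],[0,0,-0.8,0,0,0],[0,0,-0.8,0,0,0],[0,0,-0.8,0,0,0],[0,0,-0.6,0,0,0],[0,0,0,0,0,0]],
  ],
)

```text
time_s: 33.1
ee_pos: [0.5071, -0.3582, 0.2374]
orientation: [[0.732, 0.681, 0.006], [0.681, -0.732, -0.004], [0.002, 0.007, -1.0]]
ft_force: [0.5, -0.2, 0.6]
opening: 0.948
finger_force: 0.0
```

Run:
```python
from h import *
p=shot('side'); w=cloud(p); h=cv2.cvtColor(p['pixels'],cv2.COLOR_RGB2HSV)
m=((h[...,0]<8)|(h[...,0]>172))&(h[...,1]>130)&(np.hypot(w[...,0]-.506,w[...,1]+.356)<.06)&(w[...,2]>.12)&(w[...,2]<.16)
t=w[m]; t2=t[t[:,2]>np.median(t[:,2])-.006]; print(len(t),np.median(t[:,2]),cv2.minEnclosingCircle(t2[:,:2].astype(np.float32)))
go([.506,-.3562,.1])
cv2.imwrite('pics/end.png',cv2.cvtColor(p['pixels'],cv2.COLOR_RGB2BGR))
```

```text
591 0.13764344932094952 ((0.5057559013366699, -0.358063668012619), 0.023300321772694588)
tcp [ 0.5064 -0.3574  0.2354] t 33.15 op 0.9506373892412168 f [-0.6929 -0.0316 -0.1262] shift [ 0.0121 -0.0567  4.5138] turn None
```

View pics/end.png

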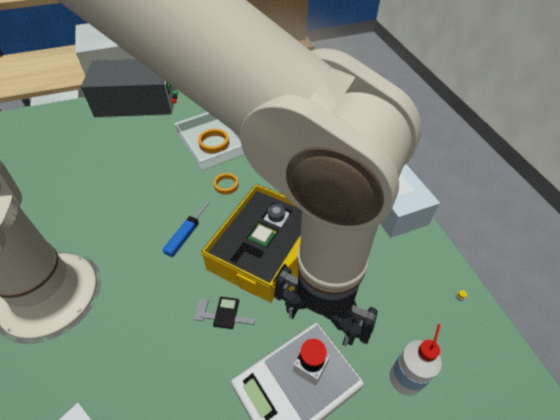

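The tracker stands upright on the pan at (313,355), its cap top at 0.138 m and within about 2 mm of the pan's centre. The roll is in the tray at (213,140), and the hand is clear.

```bash
python3 -c "
from plant import ctrl
print(ctrl.sign_off())"
```

```text
the job is handed in; nothing more can be done
None
```

I handed the job in after about 33 s of robot time: the roll is flat in the tray, the lid was last seen leaning open on its stop (the arm hid it in the final picture), and the star tracker stands upright within about 2 mm of the pan's centre; the sign-off gave no verdict.

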